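# Mist, shut, pin and hold a leaf drill jig

### The arm

A 7-joint arm with a two-finger parallel gripper is mounted at the origin on a cart in front of the work surface, level with it; the furniture and walls round the work are solid. World frame = base frame: x ahead of the robot, y to its left, z up, the work surface at z = 0. Lengths are in m, angles in rad, forces in N, time in s.
With the tool pointing down it reaches from about 0.425 to 0.925 m from the base axis. Payload 6.8 kg.
Tool frame: the origin (TCP) lies at the very end of the fingers, on their centre line; the grasp point (between the pads) lies 19 mm behind it; z points along the fingers, y is the line along which they close (so a half turn about z gives the same grasp; the last joint's range is limited). The gripper opens to 85 mm and grips with 20 to 120 N. Pads are 22 mm wide; open, the fingers measure 114 mm over their backs; the gripper's body (76 mm by 85 mm) begins 54 mm behind the grasp point. The pads swing forward as they close: fully open they stand 13 mm farther back than shut.
Start: joints at [-1.413, 0.477, 0.022, 1.555, -0.011, 1.109, -0.083], TCP at [0.177, 0.651, 0.207] pointing down, gripper open.
Joint ranges: [-2.96, 2.96], [-0.34, 2.1], [-1.41, 1.46], [0.24, 2.44], [-1.37, 4.51], [0.17, 1.92], [-2.96, 2.96]. Speed limits (rad/s): [2.39, 2.39, 3.14, 3.14, 3.14, 3.14, 3.14].

### API

Orientations are given as a unit quaternion [w, x, y, z].
In Python, from station import bot, viewer, job gives the robot as it stands (bot), with the cameras (viewer) and the job (job).
- The arm moves only by the shell command python3 nudge.py [FORCE], which reads ROWS from standard input. ROWS is a JSON list of rows, 1 to 20 of them, each an object with the fields x, y, z (the shift in shares of the most that a row can go, 1 being 50 mm), twist (a turn about the tool's z in normalised numbers (1 is 4 rad)), finger_gap (the opening from 0.0 (shut) to 1.0 (fully open)); a field left out counts as zero (the opening has to be given); each row shifts and turns the commanded pose from where the row before left it, along the tool's axes as they then stand; what a row does not reach is not made up. A row lasts 1/10 s, in which the tool goes at most 0.05 m and 0.15 rad, less where a joint would pass 70% of its speed; a pose out of reach is approached as far as the arm can. The fingers move at their own pace and stop on an object; FORCE is the grip in N (left out, the last holds). Time passes only in rows, so rows that do not move let the fingers close. It prints the time, the measured TCP pose, the force, the opening and the grip force at its end. A shift or turn number past 1, either way, is cut back to 1. Input that does not fit is refused with a message, and nothing moves.
- bot.get_obs(): the state, without advancing time (a new reading comes with each control period).
- viewer.read_camera(name): name is "scene" or "side" or "wrist"; returns the picture (384x512x3 uint8, blue, green, red); there is no depth.
- viewer.camera_info(name): a dict with "vertical_fov" (degrees; the focal length in pixels is half the picture's height over the tangent of half this angle, whatever the lens; pixels are square), "cx", "cy" (the principal point, pixels), "view" (4x4, takes a point from world to camera coordinates); the wrist camera has in their place "hand_eye" (4x4, takes a point from camera to tool coordinates, whose origin is the TCP and whose axes are the flange's). Camera axes: x right, y up, looking along -z (the intrinsics and any distortion apply to the point x, -y, -z); pixel columns grow to the right and rows downward; lengths in m; the calibration is good to about 2 mm. A picture is of the moment at which its call begins: read the wrist's pose just before it. camera_info takes no time and is no camera call.
- job.hand_in(): hands the job in; it is judged then, once.
The state is a dict: "t": time; "q": joint angles; "joint_vel": joint speeds; "joint_torque": joint torques, N m; "eef_pos": TCP position; "tool_rot": TCP orientation; "contact_force": force on the tool from outside, world axes, zero at the start; "torque": the same for the moment, N m; "gripper_width": opening from 0.0 (shut) to 1.0 (fully open); "grasp_force": force on a finger pad.
Only numpy, scipy, OpenCV 4.12 (cv2) and the standard library are available. Lean on these libraries where they do the work, as an engineer would, in place of code of your own. Each camera call takes 0.05 s, during which the arm holds its last target. There are 200 camera calls.

### The job

The drill jig is loaded with an end cap: while its leaf is still open, mist the cap by pushing the red spray head on the jig's bottle fully down and letting it come back up, then swing the leaf shut over the cap. Push the black-headed pin right through the leaf's end hole into the post below it until its flange sits on the leaf, and finish while still holding the leaf pressed fully shut against the sprung seat, ready for drilling: do not let go. The brass-headed pin belongs to another jig and stays in the block; leave the other things on the bench alone.

Things in the scene. Friction and masses are not known exactly. Their poses are not given: they have to be found in the camera images.
- jig: steel leaf drill jig, bolted down; plate 12 mm thick from x -48 to +132, y -102 to +84 mm. Origin on the bench under the nest centre; z up, y from hinge towards pin post, x from nest towards the white spray bottle (36 mm across, at x +98, y 0). Dark nest block 64 x 60 mm, top z 36. Dark pin post 64 x 36 mm at y +50, top z 48, with the lower pin hole.
- leaf_hinge (a point): middle of the leaf's hinge axis, jig frame (0, -65, 55) mm; the axis runs along the jig's x, in the leaf's mid-thickness. Hinge ears reach z 66 mm, y -76 to -54.
- leaf_plate (a joint): angle of the bright steel leaf, rad: 0 shut (level), 1.57 upright, at most 1.9 (leaning away to -y). Leaf 64 mm wide, 10 mm thick, reaching 137 mm from the hinge axis (30 mm wide thumb lip to 146 mm), about 0.28 kg. The stiff hinge lets it stand above about 1.3 rad; well below it sinks shut slowly. Unpressed it rests on the cap at 0.06 to 0.09 rad, with or without the pin.
- leaf_hole (a point): centre of the upper mouth of the 13 mm pin hole through the leaf, in its top face, 115 mm from the hinge axis; moves with the leaf. Shut, it is at z 60 mm, 12 mm straight above point post_hole. Pressing the leaf fully shut takes about 4 to 7 N downward here (sprung seat under the cap), up to a hard stop. A brass drill bush 22 mm across stands 5 mm proud of the leaf 50 mm from this hole.
- post_hole (a point): centre of the mouth of the 12 mm pin hole in the fixed post's top, jig frame (0, 50, 48) mm; the hole is vertical and 36 mm deep.
- spray_head (a joint): travel of the red sprung spray head on the bottle, m: 0 up, 0.006 fully down; springs back when let go. Starts to move at about 3 N, fully down at 8 N.
- spray_top (a point): middle of the flat top of the red spray head (22 mm in diameter), 111 mm above the bench when up; press straight down here.
- cap: turned aluminium end cap, stepped, 32 mm in diameter and 26 mm high, standing in the nest on a sprung seat that gives 5 mm. Origin: centre of its underside, z up; 29 mm above the bench before the leaf presses on it, 24 mm with the leaf fully shut.
- pin_block: wooden block 52 (x) x 134 (y) x 45 mm (z) that does not move, with three 14 mm holes in a row at y -45, 0 and +45 mm. Origin: centre of its underside.
- pin: the jig pin: steel shank 10 mm in diameter and 42 mm long with an 8 mm tapered nose, flange 28 mm in diameter and 5 mm thick above it, then a black ribbed grip 18 mm in diameter and 33 mm tall. Origin: centre of the tip of the nose, z along the pin towards the grip. Stands in an outer hole of the block, flange on its top, origin 3 mm above the bench. 60 g.
- pin_flange (a point): on the pin's axis at the underside of its flange, 42 mm above the pin's origin; seated, it is at point leaf_hole.
- fat_pin: pin of another jig: the same, but with a brass-coloured grip and a 12.5 mm shank. Stands in the other outer hole of the block; stays there.
- v_block: steel V-block 50 x 44 x 36 mm, bystander; origin centre of underside
- marker_blue: white marker with blue cap, 125 mm long, lying, bystander
- magnet_dish: round steel dish of screws, 99 mm across, 20 mm high, bystander
- cap_spare: a second aluminium end cap, 32 mm across, 26 mm high, on the bench, bystander
- bearing: ball bearing 35 mm across, 11 mm thick, bystander
- green_screwdriver: screwdriver with green handle, 150 mm long, lying, bystander

How it is judged:
By the outcome, as a careful person would: the job done as asked, in the order asked, and still so for the second after the job is handed in, while the arm keeps its last pose, push and grip.
It also fails if it takes over 72 s, if anything falls off the work surface, if the arm or the gripper's body presses on something with over 40 N, if the wrist force passes 120 N, or if a joint passes its speed limit or range.

## Working session

There is one attempt and no reset: what is moved stays moved. The work goes in short steps, Python scripts to look and compute and a shell command to move; the robot and the scene stay as the last step left them, time stands still between calls to the robot, and variables do not carry over. Pictures are saved under pics/ and viewed, at most 10 in all, crops included, and the job is handed in when it is done.

```bash
ls; mkdir -p pics
python3 - <<'E'
from station import bot, viewer, job
import cv2,numpy as np
o=bot.get_obs();print({k:np.round(v,3) for k,v in o.items()})
for n in ["scene","side","wrist"]:
    i=viewer.camera_info(n);print(n,{k:np.round(v,4).tolist() if not isinstance(v,str) else v for k,v in i.items()})
    cv2.imwrite(f"pics/{n}0.png",viewer.read_camera(n))
a=cv2.imread("pics/scene0.png");b=cv2.imread("pics/side0.png")
E
```

```text
nudge.py
pics
station.py
{'t': np.float64(0.0), 'q': array([-1.413,  0.478,  0.022,  1.556, -0.012,  1.109, -0.083]), 'joint_vel': array([-0.   ,  0.001, -0.001,  0.001,  0.   ,  0.   , -0.   ]), 'joint_torque': array([ 0.0000e+00, -5.9645e+01,  1.6080e+00, -2.8120e+01,  1.2000e-02,
        9.0000e-03, -0.0000e+00]), 'eef_pos': array([0.177, 0.651, 0.206]), 'tool_rot': array([-0.   ,  0.133,  0.991, -0.001]), 'contact_force': array([-0.566, -0.057, -0.436]), 'torque': array([-0.01 , -0.009,  0.035]), 'grasp_force': np.float64(0.0), 'gripper_width': np.float64(1.002)}
scene {'vertical_fov': 55.4873, 'cx': 253.0553, 'cy': 200.5072, 'view': [[0.5726, -0.8197, -0.0128, -0.3224], [0.5932, 0.4034, 0.6967, -0.3918], [-0.566, -0.4065, 0.7172, -0.7897], [0.0, 0.0, 0.0, 1.0]]}
side {'vertical_fov': 46.3967, 'cx': 255.925, 'cy': 191.4421, 'view': [[-0.9998, 0.0167, 0.0119, 0.5433], [0.0039, -0.4146, 0.91, -0.0958], [0.0202, 0.9099, 0.4144, -1.3545], [0.0, 0.0, 0.0, 1.0]]}
wrist {'vertical_fov': 69.8278, 'cx': 255.3863, 'cy': 191.6811, 'hand_eye': [[-0.0004, 0.9452, 0.3265, 0.0837], [1.0, 0.0003, 0.0004, -0.0001], [0.0002, 0.3265, -0.9452, -0.167], [0.0, 0.0, 0.0, 1.0]]}
```

View pics/scene0.png

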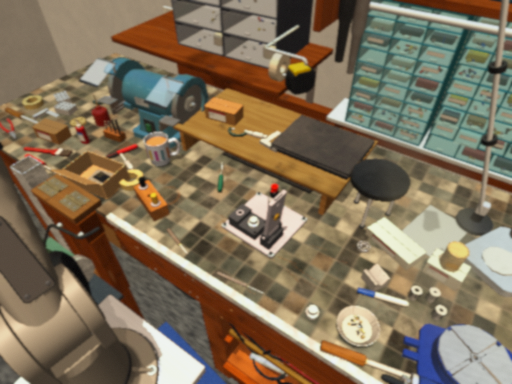

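View pics/side0.png

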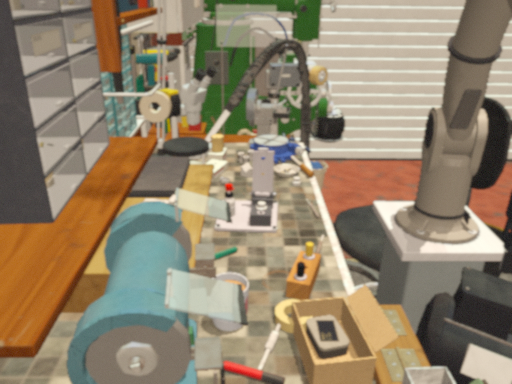

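```bash
cat > h.py <<'E'
from station import bot, viewer, job
import cv2,numpy as np
from scipy.spatial.transform import Rotation as R
def pose(o=None):
    o=o or bot.get_obs();q=o["tool_rot"]
    T=np.eye(4);T[:3,:3]=R.from_quat(np.r_[q[1:],q[0]]).as_matrix();T[:3,3]=o["eef_pos"];return T
def ray(n,uv,T=None):
    i=viewer.camera_info(n);f=192/np.tan(np.radians(i["vertical_fov"])/2)
    C=T@np.array(i["hand_eye"]) if n=="wrist" else np.linalg.inv(np.array(i["view"]))
    d=C[:3,:3]@np.array([(uv[0]-i["cx"])/f,-(uv[1]-i["cy"])/f,-1]);return C[:3,3],d
def onz(n,uv,z,T=None):
    c,d=ray(n,uv,T);return c+d*(z-c[2])/d[2]
def proj(n,p,T=None):
    i=viewer.camera_info(n);f=192/np.tan(np.radians(i["vertical_fov"])/2)
    V=np.linalg.inv(T@np.array(i["hand_eye"])) if n=="wrist" else np.array(i["view"])
    c=V@np.r_[p,1];return np.array([i["cx"]-f*c[0]/c[2],i["cy"]+f*c[1]/c[2]])
def snap(name,out):
    T=pose();im=viewer.read_camera(name);cv2.imwrite(out,im);np.save(out+".npy",T);return im,T
def tri(*rays):
    A=0;b=0
    for c,d in rays:
        d=d/np.linalg.norm(d);P=np.eye(3)-np.outer(d,d);A=A+P;b=b+P@c
    return np.linalg.solve(A,b)
E
python3 - <<'E'
from h import *
a=cv2.imread("pics/scene0.png");b=cv2.imread("pics/side0.png")
for im,n in((a,"scene"),(b,"side")):
    h=cv2.cvtColor(im,cv2.COLOR_BGR2HSV)
    m=((h[...,0]<6)|(h[...,0]>174))&(h[...,1]>180)&(h[...,2]>120)
    k,l,s,c=cv2.connectedComponentsWithStats(m.astype(np.uint8))
    print(n,[(s[j].tolist(),c[j].round(1).tolist()) for j in range(1,k) if s[j,4]>15])
print(onz("scene",(150,197),.045),onz("side",(304,268),.045))
for p in [(223,223),(266,252),(305,222),(264,192)]: print(onz("scene",p,.012))
w=np.hstack([cv2.resize(a[170:270,115:315],(800,400),interpolation=cv2.INTER_CUBIC)]);w2=np.hstack([cv2.resize(b[140:300,210:330],(300,400),interpolation=cv2.INTER_CUBIC)])
w=cv2.resize(a[170:260,125:315],(500,237),interpolation=cv2.INTER_CUBIC)
cv2.imwrite("pics/c1.png",np.hstack([cv2.resize(a[170:260,125:195],(467,600),interpolation=cv2.INTER_CUBIC),cv2.resize(a[170:260,225:275],(333,600),interpolation=cv2.INTER_CUBIC)]))
E
```

```text
scene [([93, 107, 13, 8, 64], [98.4, 110.8]), ([77, 127, 7, 4, 18], [80.2, 128.7]), ([117, 145, 20, 9, 77], [126.6, 148.7]), ([24, 148, 32, 7, 94], [40.6, 150.2]), ([271, 184, 7, 9, 50], [273.9, 187.7]), ([289, 364, 30, 20, 70], [303.7, 374.0])]
side [([142, 0, 5, 7, 18], [144.8, 3.1]), ([190, 125, 10, 5, 41], [194.7, 127.4]), ([226, 184, 7, 6, 36], [228.7, 186.5]), ([224, 363, 37, 16, 209], [242.3, 371.3])]
[0.42842319 0.2902478  0.045     ] [0.43638806 0.30461611 0.045     ]
[0.49309802 0.05986724 0.012     ]
[ 0.4771566 -0.1038425  0.012    ]
[ 0.63350275 -0.13901244  0.012     ]
[0.67076035 0.03210119 0.012     ]
```

View pics/wrist0.png

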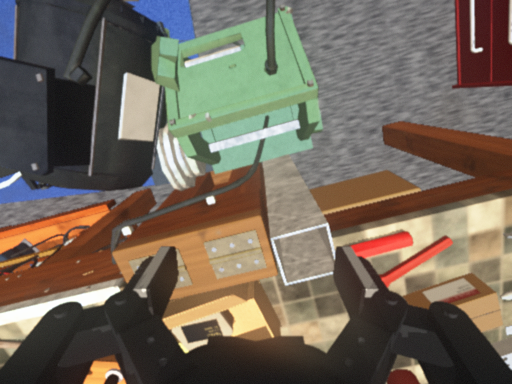

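The manual's scale: shifts go in shares of 50 mm and turns go in shares of 4 rad. Converting my numbers, -0.045 m is -0.9, -0.0314 m is -0.628.

```bash
echo '[{"z":-0.9,"finger_gap":1},{"z":-0.9,"finger_gap":1},{"x":-0.576,"y":-0.628,"finger_gap":1},{"x":-0.576,"y":-0.628,"finger_gap":1},{"x":-0.576,"y":-0.628,"finger_gap":1},{"x":-0.576,"y":-0.628,"finger_gap":1},{"x":-0.576,"y":-0.628,"finger_gap":1},{"x":-0.576,"y":-0.628,"finger_gap":1},{"x":-0.576,"y":-0.628,"finger_gap":1},{"x":-0.576,"y":-0.628,"finger_gap":1},{"x":-0.576,"y":-0.628,"finger_gap":1},{"x":-0.576,"y":-0.628,"finger_gap":1},{"x":-0.576,"y":-0.628,"finger_gap":1},{"x":-0.576,"y":-0.628,"finger_gap":1},{"x":-0.576,"y":-0.628,"finger_gap":1},{"x":-0.576,"y":-0.628,"finger_gap":1},{"finger_gap":1},{"finger_gap":1}]' | python3 nudge.py | tail -c 600
python3 - <<'E'
from h import *
snap("wrist","pics/w1.png");snap("side","pics/s1.png")
print(tri(ray("scene",(273.9,187.7)),ray("side",(228.7,186.5))))
cv2.imwrite("pics/w1b.png",cv2.resize(cv2.imread("pics/w1.png"),(800,600),interpolation=cv2.INTER_CUBIC))
E
```

```text
t: 1.95
eef_pos: [0.4509, 0.1205, 0.2968]
tool_rot: [-0.0, 0.134, 0.991, 0.0]
contact_force: [0.1, 0.7, -0.2]
gripper_width: 0.995
grasp_force: 0.0
[ 0.62446633 -0.03268373  0.10342653]
```

View pics/w1b.png

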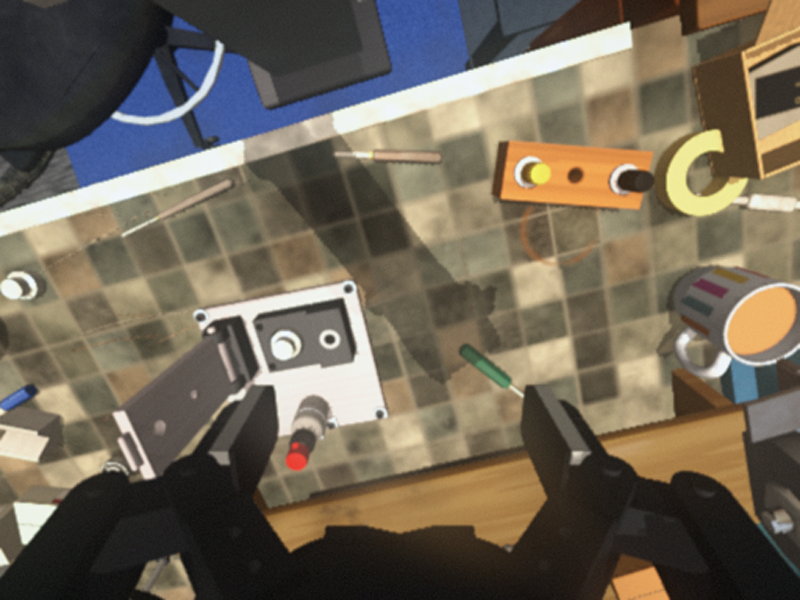

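```bash
cat >> h.py <<'E'
def blob(im,m,minA=15):
    k,l,s,c=cv2.connectedComponentsWithStats(m.astype(np.uint8))
    return [(s[j].tolist(),c[j].round(1).tolist()) for j in range(1,k) if s[j,4]>minA]
E
python3 - <<'E'
from h import *
T=np.load("pics/w1.png.npy");im=cv2.imread("pics/w1.png");k=1/1.5625
f=lambda p,z:onz("wrist",(p[0]*k,p[1]*k),z,T).round(4)
for n,p,z in [("RT",(357,281),.012),("LT",(194,312),.012),("RB",(385,415),.012),("post",(330,340),.048),("cap",(285,345),.055),("red",(297,460),.111),("black",(638,181),.083),("brass",(541,173),.083),("blackfl",(627,180),.050),("midhole",(576,175),.045),("bl",(508,142),.045),("br",(653,153),.045),("b3",(641,209),.045),("b4",(499,200),.045)]: print(n,f(p,z))
h=cv2.cvtColor(im,cv2.COLOR_BGR2HSV)
m=((h[...,0]<6)|(h[...,0]>174))&(h[...,1]>180)&(h[...,2]>120)
print(blob(im,m))
E
```

```text
RT [0.4876 0.0624 0.012 ]
LT [ 0.4737 -0.1249  0.012 ]
RB [0.6603 0.0448 0.012 ]
post [0.5328 0.022  0.048 ]
cap [ 0.523  -0.0231  0.055 ]
red [ 0.6237 -0.0328  0.111 ]
black [0.4477 0.3332 0.083 ]
brass [0.4191 0.2543 0.083 ]
blackfl [0.4508 0.34   0.05  ]
midhole [0.4345 0.2967 0.045 ]
bl [0.389  0.2407 0.045 ]
br [0.4338 0.3679 0.045 ]
b3 [0.4825 0.3527 0.045 ]
b4 [0.4379 0.2228 0.045 ]
[([183, 290, 13, 11, 104], [189.1, 294.8])]
```

Scaled: -0.0415 m is -0.83, -0.0203 m is -0.406, -0.09 rad / 4 = -0.0225.

```bash
echo '[{"x":-0.83,"y":-0.406,"finger_gap":0.5},{"x":-0.83,"y":-0.406,"finger_gap":0},{"x":-0.83,"y":-0.406,"finger_gap":0},{"x":-0.83,"y":-0.406,"finger_gap":0},{"x":-0.83,"y":-0.406,"finger_gap":0},{"z":0.4,"twist":-0.0225,"finger_gap":0},{"z":0.4,"twist":-0.0225,"finger_gap":0},{"finger_gap":0},{"finger_gap":0}]' | python3 nudge.py | tail -c 600
python3 - <<'E'
from h import *
im,T=snap("wrist","pics/w2.png")
h=cv2.cvtColor(im,cv2.COLOR_BGR2HSV)
m=((h[...,0]<6)|(h[...,0]>174))&(h[...,1]>180)&(h[...,2]>120)
for s,c in blob(im,m): print(s,c,onz("wrist",c,.107,T),proj("wrist",[.624,-.033,.111],T))
cv2.imwrite("pics/w2b.png",cv2.resize(im,(800,600),interpolation=cv2.INTER_CUBIC))
E
```

```text
t: 2.95
eef_pos: [0.6243, -0.0296, 0.2568]
tool_rot: [-0.0, 0.043, 0.999, 0.0]
contact_force: [0.4, -0.4, 0.4]
gripper_width: -0.001
grasp_force: 0.0
[243, 172, 6, 8, 18] [245.6, 176.1] [ 0.62908728 -0.04203205  0.107     ] [252.71618102 172.22673242]
```

View pics/w2b.png

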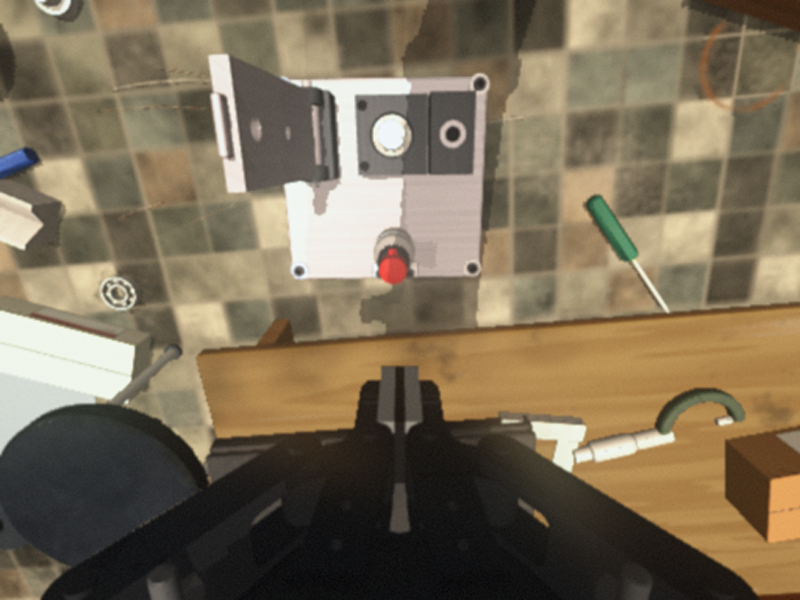

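Run:
```python
from h import *
T=np.load("pics/w2.png.npy");k=1/1.5625
f=lambda p,z:onz("wrist",(p[0]*k,p[1]*k),z,T).round(4)
for n,p,z in [("red",(393,267),.111),("post",(453,133),.048),("cap",(391,134),.055),("RT",(490,76),.012),("RB",(482,277),.012),("LB",(292,278),.012)]: print(n,f(p,z))
print(tri(ray("wrist",(200*k,352*k),T),ray("scene",(327,193))))
# leaf tip corners in hinge plane, assume yaw -5: intersect ray with jig plane x=-32/+32
y=np.radians(-5);ex=np.array([np.cos(y),np.sin(y),0]);ey=np.array([-ex[1],ex[0],0]);O=np.array([.5275,-.0262,0])
for p,x in [((222,56),-.032),((234,192),.032)]:
    c,d=ray("wrist",(p[0]*k,p[1]*k),T);s=(x-(c-O)@ex)/(d@ex);P=c+s*d;print("tip",(P-O)@ey,P[2],np.arctan2(P[2]-.055,(P-O)@ey+.065),np.hypot(P[2]-.055,(P-O)@ey+.065))
```

```text
red [ 0.6223 -0.0343  0.111 ]
post [0.5306 0.0224 0.048 ]
cap [ 0.5272 -0.0279  0.055 ]
RT [0.4866 0.0605 0.012 ]
RB [0.6658 0.0494 0.012 ]
LB [ 0.6505 -0.1392  0.012 ]
[ 0.66583939 -0.18044159  0.13283213]
tip -0.08402584614113195 0.18064027173709882 1.7210856008724456 0.12707265915041702
tip -0.07621457257918993 0.207475750078218 1.644214007298017 0.1528876090468064
```

Scaled: 0.04 m is 0.8, -0.004 m is -0.08.

```bash
echo '[{"x":0.04,"y":-0.08,"z":0.8,"finger_gap":0},{"z":0.8,"finger_gap":0},{"z":0.8,"finger_gap":0},{"z":0.3,"finger_gap":0},{"finger_gap":0}]' | python3 nudge.py | tail -c 600
echo '[{"z":0.12,"finger_gap":0},{"z":0.12,"finger_gap":0},{"z":0.06,"finger_gap":0},{"finger_gap":0}]' | python3 nudge.py | tail -c 600
```

```text
t: 3.5
eef_pos: [0.6213, -0.0343, 0.121]
tool_rot: [-0.001, 0.043, 0.999, -0.0]
contact_force: [0.1, -0.3, 0.4]
gripper_width: 0.005
grasp_force: 0.0
t: 3.9
eef_pos: [0.6223, -0.0349, 0.1072]
tool_rot: [0.0, 0.043, 0.999, 0.0]
contact_force: [-1.0, -0.2, -0.4]
gripper_width: -0.008
grasp_force: 0.0
```

Scaled: 0.002 m is 0.04.

```bash
echo '[{"z":0.04,"finger_gap":0},{"finger_gap":0}]' | python3 nudge.py | tail -c 600
python3 - <<'E'
from h import *
im,T=snap("wrist","pics/w3.png");s,_=snap("side","pics/s3.png")
cv2.imwrite("pics/w3b.png",np.hstack([cv2.resize(im[150:,176:336],(400,585)),cv2.resize(s[150:225,200:250],(390,585))]))
E
```

```text
t: 4.1
eef_pos: [0.6221, -0.035, 0.105]
tool_rot: [0.0, 0.043, 0.999, 0.0]
contact_force: [-0.1, -0.7, 0.0]
gripper_width: -0.005
grasp_force: 0.0
```

View pics/w3b.png

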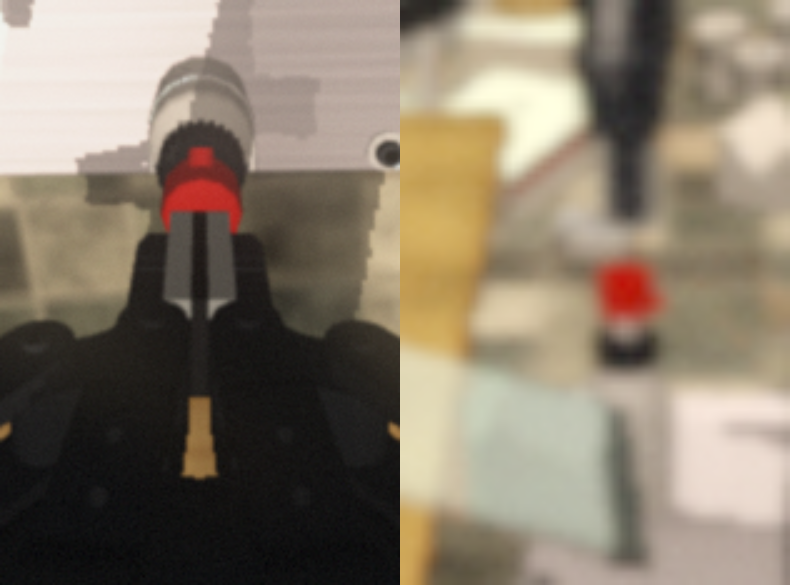

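Run:
```python
from h import *
T=pose();p=T[:3,3]
print("side tcp",proj("side",p),"red top",proj("side",[.623,-.034,.111]),"red bot",proj("side",[.623,-.034,.098]))
print("wrist tcp",proj("wrist",p,T), "scene",proj("scene",p))
for n in("s3","side0"):
  im=cv2.imread(f"pics/{n}.png");h=cv2.cvtColor(im,cv2.COLOR_BGR2HSV)
  m=((h[...,0]<8)|(h[...,0]>172))&(h[...,1]>150)&(h[...,2]>80);m[:,:210]=0;m[:170]=0;m[230:]=0
  print(blob(im,m)); 
im=cv2.imread("pics/s3.png");print(im[165:192,229].sum(1),im[165:192,227].sum(1))
```

```text
side tcp [229.64471277 185.79674896] red top [229.32136828 184.09713022] red bot [229.37698    188.10495535]
wrist tcp [255.83546842 228.22588665] scene [274.2890999  187.92618104]
[([225, 184, 8, 7, 44], [228.6, 186.8])]
[([225, 183, 8, 8, 50], [228.7, 186.5])]
[146 135 142 135 158 170 158 153 162 176 173 172 201 333 430 472 441 378
 331 280 238 237 220 213 252 334 405] [144 143 159 209 227 234 244 233 259 253 257 270 303 387 482 521 485 436
 362 299 241 240 237 235 268 329 371]
```

Scaled: 0.004 m is 0.08.

```bash
echo '[{"z":0.08,"finger_gap":0},{"finger_gap":0}]' | python3 nudge.py | grep -E "eef|contact"; echo '[{"z":0.08,"finger_gap":0},{"finger_gap":0}]' | python3 nudge.py | grep -E "eef|contact"
```

```text
eef_pos: [0.6217, -0.0349, 0.1003]
contact_force: [-0.9, 0.2, 0.4]
eef_pos: [0.6217, -0.035, 0.0962]
contact_force: [0.2, -0.6, -0.2]
```

Scaled: 0.003 m is 0.06.

```bash
echo '[{"z":0.06,"finger_gap":0},{"finger_gap":0}]' | python3 nudge.py | grep -E "eef|contact"; echo '[{"z":0.06,"finger_gap":0},{"finger_gap":0}]' | python3 nudge.py | grep -E "eef|contact"
python3 - <<'E'
from h import *
s,_=snap("side","pics/s4.png")
print(s[170:192,229].sum(1))
s,_=snap("wrist","pics/w4.png");c,_=snap("scene","pics/c4.png")
for im in(s,c):
  h=cv2.cvtColor(im,cv2.COLOR_BGR2HSV)
  m=((h[...,0]<8)|(h[...,0]>172))&(h[...,1]>150)&(h[...,2]>80)
  print(blob(im,m))
E
```

```text
eef_pos: [0.6218, -0.035, 0.0934]
contact_force: [1.1, -0.2, 0.0]
eef_pos: [0.6219, -0.035, 0.0905]
contact_force: [0.0, 0.8, -0.9]
[143 139 134 149 150 162 168 148 151 172 180 187 259 343 344 303 257 224
 233 262 341 398]
[([240, 218, 34, 26, 406], [256.6, 229.7])]
[([100, 107, 9, 19, 102], [102.8, 115.2]), ([209, 110, 15, 5, 17], [216.4, 111.6]), ([7, 119, 7, 11, 31], [10.5, 123.9]), ([0, 123, 9, 10, 30], [3.7, 128.2]), ([116, 144, 22, 11, 105], [126.5, 148.7]), ([270, 185, 9, 8, 48], [274.1, 188.9]), ([278, 356, 42, 28, 139], [299.6, 371.1])]
```

Scaled: 0.003 m is 0.06.

```bash
for i in 1 2 ; do echo '[{"z":0.06,"finger_gap":0},{"finger_gap":0}]' | python3 nudge.py | grep -E "eef|contact"; done
```

```text
eef_pos: [0.6218, -0.035, 0.0875]
contact_force: [-0.7, -0.7, 0.2]
eef_pos: [0.6222, -0.035, 0.085]
contact_force: [-1.3, -0.4, 5.0]
```

Scaled: 0.003 m is 0.06.

```bash
echo '[{"z":0.06,"finger_gap":0},{"finger_gap":0}]' | python3 nudge.py | grep -E "eef|contact"
python3 - <<'E'
from h import *
s,_=snap("side","pics/s5.png")
print(s[170:196,229].sum(1))
for n in("side0","s4","s5"):
  im=cv2.imread(f"pics/{n}.png");h=cv2.cvtColor(im,cv2.COLOR_BGR2HSV)
  m=((h[...,0]<8)|(h[...,0]>172))&(h[...,1]>150)&(h[...,2]>80);m[:,:210]=0;m[:170]=0;m[230:]=0
  print(blob(im,m))
w,T=snap("wrist","pics/w5.png")
cv2.imwrite("pics/w5b.png",np.hstack([cv2.resize(w[150:,100:412],(520,390)),cv2.resize(s[160:210,210:246],(280,390))]))
E
```

```text
eef_pos: [0.6223, -0.035, 0.0823]
contact_force: [-2.1, 0.7, 6.8]
[123 130 144 160 138 133 141 159 163 162 169 163 158 173 188 308 374 346
 254 210 224 259 278 261 174 121]
[([225, 183, 8, 8, 50], [228.7, 186.5])]
[([225, 185, 8, 6, 37], [228.6, 187.2])]
[([226, 187, 7, 6, 34], [228.8, 189.9])]
```

View pics/w5b.png

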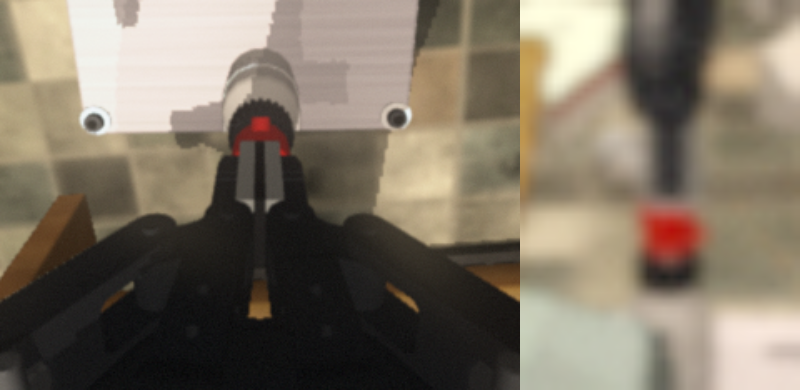

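Scaled: 0.003 m is 0.06.

```bash
echo '[{"z":0.06,"finger_gap":0},{"finger_gap":0},{"finger_gap":0}]' | python3 nudge.py | grep -E "eef|contact"
```

```text
eef_pos: [0.6223, -0.035, 0.0807]
contact_force: [-4.8, 0.8, 16.3]
```

Scaled: -0.045 m is -0.9, -0.0387 m is -0.774.

```bash
echo '[{"z":-0.2,"finger_gap":0},{"z":-0.8,"finger_gap":0},{"z":-0.9,"finger_gap":0},{"z":-0.9,"finger_gap":0},{"z":-0.8,"finger_gap":0},{"x":0.47,"y":-0.774,"finger_gap":0},{"x":0.47,"y":-0.774,"finger_gap":0},{"x":0.47,"y":-0.774,"finger_gap":0},{"x":0.47,"y":-0.774,"finger_gap":0},{"finger_gap":0}]' | python3 nudge.py | grep -E "t:|eef|contact"
python3 - <<'E'
from h import *
im=viewer.read_camera("side");h=cv2.cvtColor(im,cv2.COLOR_BGR2HSV)
m=((h[...,0]<8)|(h[...,0]>172))&(h[...,1]>150)&(h[...,2]>80);m[:,:210]=0;m[:170]=0;m[230:]=0
print(blob(im,m))
E
echo '[{"z":0.8,"finger_gap":0},{"z":0.8,"finger_gap":0},{"z":0.78,"finger_gap":0},{"finger_gap":0}]' | python3 nudge.py | grep -E "t:|eef|contact"
```

```text
t: 7.15
eef_pos: [0.5107, -0.1879, 0.2594]
tool_rot: [-0.0, 0.048, 0.999, -0.001]
contact_force: [0.4, 0.2, -1.2]
[([225, 183, 8, 8, 51], [228.7, 186.5])]
t: 7.6
eef_pos: [0.5122, -0.1786, 0.1353]
tool_rot: [-0.005, 0.042, 0.999, 0.001]
contact_force: [-0.2, 0.3, -0.6]
```

Scaled: 0.025 m is 0.5, 0.02 m is 0.4.

```bash
echo '[{"y":0.5,"finger_gap":0},{"y":0.4,"finger_gap":0},{"y":0.3,"finger_gap":0},{"y":0.24,"finger_gap":0},{"y":0.24,"finger_gap":0}]' | python3 nudge.py | grep -E "t:|eef|contact"
echo '[{"y":0.24,"finger_gap":0},{"y":0.24,"finger_gap":0},{"y":0.24,"finger_gap":0}]' | python3 nudge.py | grep -E "t:|eef|contact"
python3 - <<'E'
from h import *
s,_=snap("scene","pics/c6.png");w,_=snap("wrist","pics/w6.png")
cv2.imwrite("pics/c6b.png",np.hstack([cv2.resize(s[150:270,210:310],(400,480)),cv2.resize(w,(400,300)).repeat(1,0) if 0 else cv2.copyMakeBorder(cv2.resize(w,(400,300)),0,180,0,0,0)]))
E
```

```text
t: 8.1
eef_pos: [0.5237, -0.0968, 0.1413]
tool_rot: [0.001, 0.043, 0.999, -0.0]
contact_force: [-0.0, -0.9, -0.0]
t: 8.4
eef_pos: [0.5254, -0.0607, 0.1399]
tool_rot: [-0.0, 0.043, 0.999, 0.0]
contact_force: [-0.4, -0.5, -0.4]
```

View pics/c6b.png

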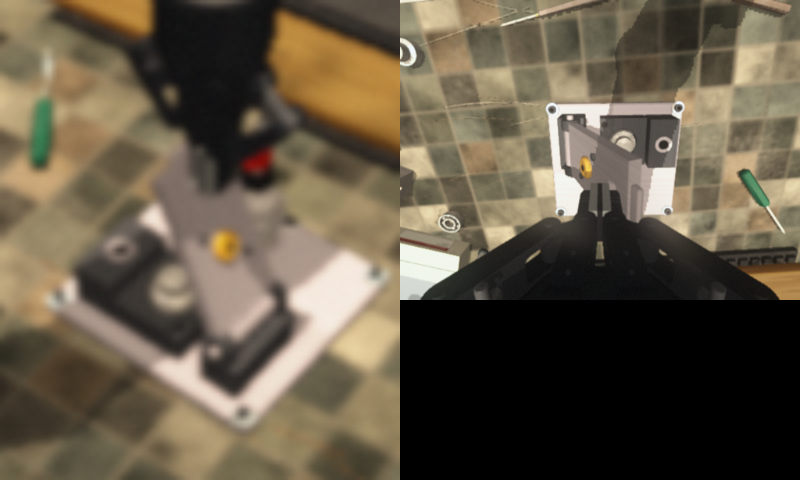

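Scaled: 0.012 m is 0.24, 0.011 m is 0.22.

```bash
echo '[{"y":0.24,"finger_gap":0},{"y":0.24,"z":0.06,"finger_gap":0},{"y":0.24,"z":0.12,"finger_gap":0},{"y":0.22,"z":0.16,"finger_gap":0},{"y":0.18,"z":0.18,"finger_gap":0},{"y":0.16,"z":0.2,"finger_gap":0},{"y":0.12,"z":0.2,"finger_gap":0}]' | python3 nudge.py | grep -E "t:|eef|contact"
```

```text
t: 9.2
eef_pos: [0.5312, 0.0089, 0.0927]
tool_rot: [-0.0, 0.043, 0.999, -0.0]
contact_force: [0.1, 0.1, 0.2]
```

Scaled: 0.0456 m is 0.912, -0.04 m is -0.8.

```bash
echo '[{"z":-0.8,"finger_gap":0},{"z":-0.9,"finger_gap":0},{"z":-0.5,"finger_gap":0.3},{"x":0.322,"y":0.912,"finger_gap":0.6},{"x":0.322,"y":0.912,"finger_gap":0.6},{"x":0.322,"y":0.912,"finger_gap":0.6},{"x":0.322,"y":0.912,"finger_gap":0.6},{"x":0.322,"y":0.912,"finger_gap":0.6},{"x":0.322,"y":0.912,"finger_gap":0.6},{"x":0.322,"y":0.912,"finger_gap":0.6},{"finger_gap":0.6},{"finger_gap":0.6}]' | python3 nudge.py 20 | grep -E "t:|eef|contact|width"
python3 - <<'E'
from h import *
w,T=snap("wrist","pics/w7.png")
cv2.imwrite("pics/w7b.png",cv2.resize(w,(800,600),interpolation=cv2.INTER_CUBIC))
snap("scene","pics/c7.png");snap("side","pics/s7.png")
E
```

```text
t: 10.4
eef_pos: [0.4457, 0.3368, 0.2029]
tool_rot: [-0.0, 0.041, 0.999, -0.001]
contact_force: [0.1, -0.9, -0.3]
gripper_width: 0.6
```

View pics/w7b.png

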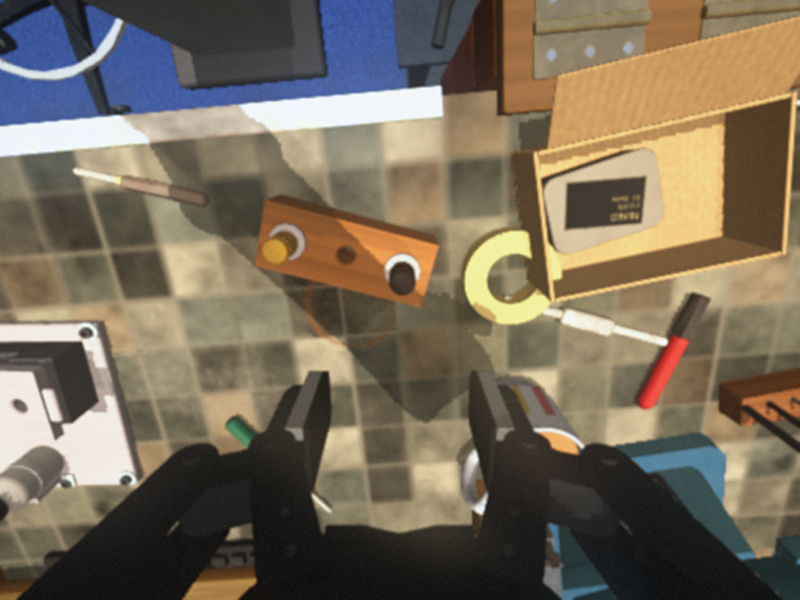

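Run:
```python
from h import *
T=np.load("pics/w7.png.npy");k=1/1.5625
im=cv2.imread("pics/w7.png")
g=im[155:205,235:285].max(2)
m=np.zeros(im.shape[:2],bool);m[160:200,238:275]=im[160:200,238:275].max(2)<55
print(blob(im,m))
m=np.zeros(im.shape[:2],bool);m[155:200,238:285]=im[155:200,238:285].min(2)>150
print(blob(im,m))
f=lambda p,z:onz("wrist",(p[0]*k,p[1]*k),z,T).round(4)
print("top",f((403,278),.083),"fl",f((402,269),.05),"mug near",f((520,380),.09),f((480,460),.09))
print("brass",f((279,248),.083))
for p in[(266,200),(440,240),(421,306),(256,266)]:print(f(p,.045))
print(proj("wrist",[.4507,.339,.083],T)*1.5625)
print("post/hole",f((20,405),.06))
```

```text
[]
[([246, 162, 23, 17, 135], [258.2, 168.1])]
top [0.4454 0.3391 0.083 ] fl [0.4477 0.3384 0.05  ] mug near [0.5283 0.4188 0.09  ] [0.5975 0.3879 0.09  ]
brass [0.4173 0.257  0.083 ]
[0.3881 0.2422 0.045 ]
[0.4287 0.3691 0.045 ]
[0.4809 0.3511 0.045 ]
[0.4372 0.2252 0.045 ]
[403.42669526 285.27647843]
post/hole [0.5354 0.0114 0.06  ]
```

Scaled: 0.04 m is 0.8, 0.002 m is 0.04.

```bash
echo '[{"x":-0.012,"y":0.04,"z":0.8,"finger_gap":0.6},{"z":0.8,"finger_gap":0.6},{"z":0.8,"finger_gap":0.6},{"z":0.76,"finger_gap":0.6},{"finger_gap":0.6}]' | python3 nudge.py | grep -E "t:|eef|contact|width"
python3 - <<'E'
from h import *
w,T=snap("wrist","pics/w8.png");s,_=snap("side","pics/s8.png")
print(proj("side",T[:3,3]))
cv2.imwrite("pics/w8b.png",np.hstack([cv2.resize(w[100:340,156:356],(400,480)),cv2.resize(s[205:305,265:345],(384,480))]))
E
```

```text
t: 11.05
eef_pos: [0.4449, 0.3337, 0.0417]
tool_rot: [-0.003, 0.044, 0.999, -0.004]
contact_force: [-0.6, -0.6, 0.7]
gripper_width: 0.605
[301.68084469 276.45417135]
```

View pics/w8b.png

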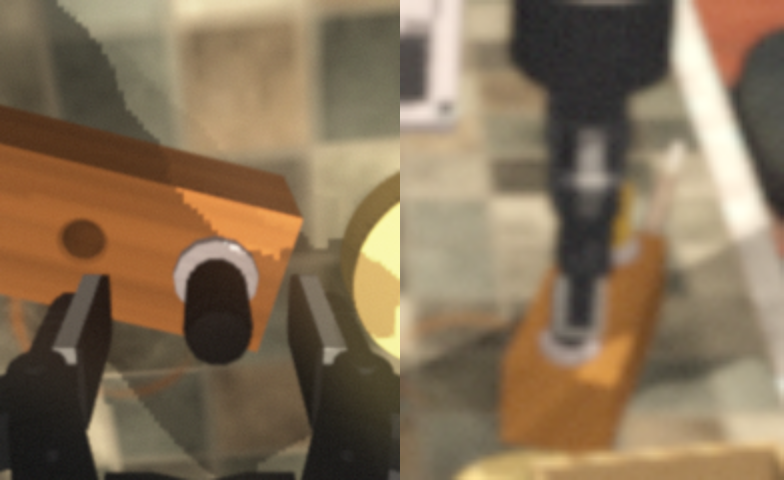

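Scaled: 0.006 m is 0.12, 0.003 m is 0.06.

```bash
echo '[{"x":-0.012,"y":0.06,"z":0.12,"finger_gap":0.6},{"finger_gap":0.6},{"finger_gap":0.6}]' | python3 nudge.py | grep -E "t:|eef|contact|width"
python3 - <<'E'
from h import *
w,T=snap("wrist","pics/w9.png")
for z in(.05,.083): print(proj("wrist",[.4465,.339,z],T))
c=T[:3,3]; print(T[:3,:3].round(3).tolist())
# tool-centreline pixels by depth behind tcp
for b in(0,.024,.043): print(b,proj("wrist",(T@np.array([0,0,-b,1]))[:3],T))
m=np.zeros(w.shape[:2],bool);m[180:300,240:292]=w[180:300,240:292].max(2)<60;print(blob(w,m))
E
```

```text
t: 11.45
eef_pos: [0.4488, 0.3414, 0.0412]
tool_rot: [0.001, 0.043, 0.999, 0.001]
contact_force: [0.2, -0.6, 0.5]
gripper_width: 0.6
[251.82714936 231.53284495]
[251.15011059 260.62647011]
[[-0.996, 0.086, 0.001], [0.086, 0.996, 0.002], [-0.001, 0.002, -1.0]]
0 [255.83535046 228.2258324 ]
0.024 [255.88001959 246.59377715]
0.043 [255.92532865 265.22486522]
[([240, 226, 28, 52, 1256], [252.3, 251.6])]
```

Run:
```python
from h import *
for n,p in(("w8",(265,269)),("w9",(252.3,267))):
  T=np.load(f"pics/{n}.png.npy");print(onz("wrist",p,.083,T),T[:3,3])
w=cv2.imread("pics/w9.png");print([(r,w[r,252].tolist()) for r in range(210,290,4)])
T=np.load("pics/w9.png.npy");print(proj("wrist",[.4488,.341,.05],T),[ (z,proj("wrist",[.4488-.009,.341,z],T)[1].round(1),proj("wrist",[.4488+.009,.341,z],T)[1].round(1)) for z in(.05,.083)])
```

```text
[0.44900585 0.33852595 0.083     ] [0.44485543 0.33371262 0.04172057]
[0.45046454 0.33925144 0.083     ] [0.44880593 0.34140414 0.041174  ]
[(210, [53, 98, 160]), (214, [85, 94, 117]), (218, [169, 180, 200]), (222, [167, 179, 198]), (226, [24, 32, 45]), (230, [22, 30, 43]), (234, [22, 31, 43]), (238, [21, 28, 41]), (242, [22, 31, 41]), (246, [23, 29, 40]), (250, [22, 26, 36]), (254, [35, 39, 48]), (258, [33, 37, 44]), (262, [28, 35, 41]), (266, [29, 33, 41]), (270, [26, 30, 36]), (274, [30, 32, 39]), (278, [69, 87, 98]), (282, [66, 89, 101]), (286, [71, 91, 105])]
[255.24873064 234.4892644 ] [(0.05, np.float64(221.8), np.float64(246.8)), (0.083, np.float64(249.2), np.float64(278.3))]
```

The manual's scale: shifts go in shares of 50 mm and turns go in shares of 4 rad. Converting my numbers, 0.007 m is 0.14, -0.0022 m is -0.044.

```bash
echo '[{"x":-0.02,"y":-0.044,"z":0.14,"finger_gap":0.6},{"finger_gap":0.6}]' | python3 nudge.py 60| grep -E "t:|eef|contact|width"
echo '[{"finger_gap":0.3},{"finger_gap":0},{"finger_gap":0},{"finger_gap":0},{"finger_gap":0}]' | python3 nudge.py 60| grep -E "t:|eef|contact|width|grasp"
```

```text
t: 11.7
eef_pos: [0.4486, 0.3377, 0.0323]
tool_rot: [-0.0, 0.043, 0.999, -0.0]
contact_force: [-0.7, -0.4, -0.2]
gripper_width: 0.6
t: 12.2
eef_pos: [0.4491, 0.3386, 0.0331]
tool_rot: [0.0, 0.043, 0.999, 0.0]
contact_force: [0.0, 0.2, 1.4]
gripper_width: 0.191
grasp_force: 58.5
```

Scaled: -0.041 m is -0.82, -0.03 m is -0.6.

```bash
echo '[{"z":-0.24,"finger_gap":0},{"z":-0.6,"finger_gap":0},{"z":-0.8,"finger_gap":0},{"z":-0.8,"finger_gap":0},{"z":-0.7,"finger_gap":0},{"x":-0.342,"y":-0.82,"finger_gap":0},{"x":-0.342,"y":-0.82,"finger_gap":0},{"x":-0.342,"y":-0.82,"finger_gap":0},{"x":-0.342,"y":-0.82,"finger_gap":0},{"x":-0.342,"y":-0.82,"finger_gap":0},{"x":-0.342,"y":-0.82,"finger_gap":0},{"finger_gap":0},{"finger_gap":0},{"finger_gap":0}]' | python3 nudge.py 60| grep -E "t:|eef|contact|width|grasp"
python3 - <<'E'
from h import *
w,T=snap("wrist","pics/w10.png");snap("side","pics/s10.png")
cv2.imwrite("pics/w10b.png",cv2.resize(w,(800,600),interpolation=cv2.INTER_CUBIC))
print(T[:3,3],proj("wrist",(T@np.array([0,0,.03,1]))[:3],T)*1.5625)
E
```

```text
t: 13.6
eef_pos: [0.5297, 0.0858, 0.1901]
tool_rot: [-0.0, 0.042, 0.999, 0.0]
contact_force: [0.4, 0.4, -1.3]
gripper_width: 0.188
grasp_force: 59.0
[0.52969515 0.08575607 0.19008172] [399.6787584  329.30541211]
```

View pics/w10b.png

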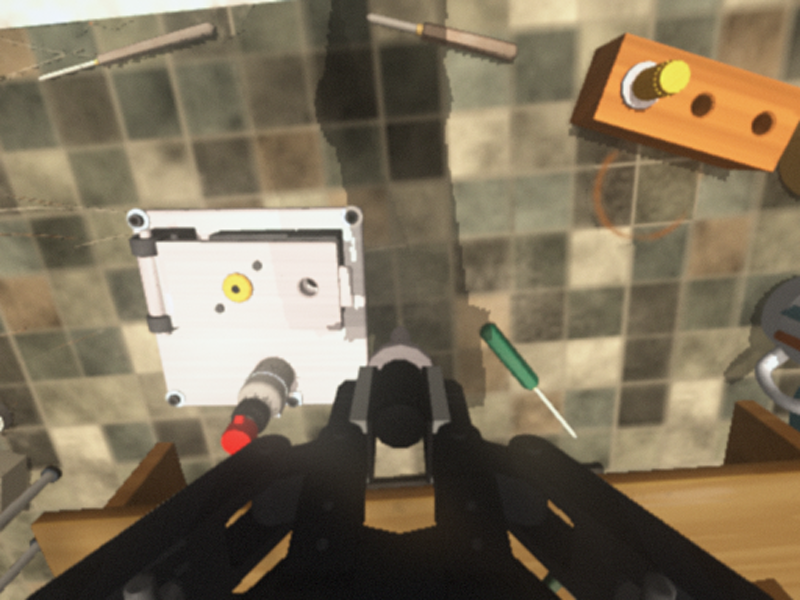

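Run:
```python
from h import *
T=np.load("pics/w10.png.npy");k=1/1.5625;w=cv2.imread("pics/w10.png")
f=lambda p,z:onz("wrist",(p[0]*k,p[1]*k),z,T).round(4)
for z in(.060,.0685,.072):print(z,f((309.5,286),z))
print("tip",f((399.7,332),.160),T[:3,3])
m=np.zeros(w.shape[:2],bool);m[172:196,188:210]=w[172:196,188:210].max(2)<140;print(blob(w,m,5))
print("corners",f((141,209),.012),f((363,208),.012),f((163,404),.012),"bush",f((237,287),.07))
print("leaf corners",f((338,241),.068),f((341,326),.068))
T2=np.load("pics/s10.png.npy")
```

```text
0.06 [0.5327 0.0202 0.06  ]
0.0685 [0.5302 0.0223 0.0685]
0.072 [0.5292 0.0232 0.072 ]
tip [0.5312 0.0857 0.16  ] [0.52969515 0.08575607 0.19008172]
[([197, 179, 5, 4, 14], [199.0, 180.5]), ([192, 181, 8, 8, 22], [194.4, 184.9])]
corners [ 0.4721 -0.1146  0.012 ] [0.4862 0.0606 0.012 ] [ 0.6485 -0.1442  0.012 ] bush [ 0.5262 -0.028   0.07  ]
leaf corners [0.5003 0.0464 0.068 ] [0.5624 0.0404 0.068 ]
```

Scaled: -0.0317 m is -0.634, 0.02 m is 0.4.

```bash
echo '[{"x":-0.046,"y":-0.634,"z":0.4,"finger_gap":0},{"x":-0.046,"y":-0.634,"z":0.4,"finger_gap":0},{"z":0.4,"finger_gap":0},{"z":0.4,"finger_gap":0},{"finger_gap":0},{"finger_gap":0}]' | python3 nudge.py 60| grep -E "t:|eef|contact|width|grasp"
python3 - <<'E'
from h import *
w,T=snap("wrist","pics/w11.png");s,_=snap("scene","pics/c11.png")
cv2.imwrite("pics/w11b.png",np.hstack([cv2.resize(w[120:300,180:330],(500,600),interpolation=cv2.INTER_CUBIC),cv2.resize(s[180:240,230:260],(300,600),interpolation=cv2.INTER_CUBIC)]))
p=(T@np.array([0,0,.03,1]))[:3]
print(T[:3,3],proj("wrist",p,T),proj("wrist",[.5305,.0222,.0685],T),proj("scene",p),proj("scene",[.5305,.0222,.0685]))
E
```

```text
t: 14.3
eef_pos: [0.5292, 0.0219, 0.1101]
tool_rot: [-0.0, 0.042, 0.999, -0.0]
contact_force: [0.0, -0.9, -0.4]
gripper_width: 0.186
grasp_force: 59.0
[0.52917557 0.02187963 0.11007217] [255.79369645 210.75525281] [256.31140321 206.69455686] [239.59269112 205.18474763] [239.93791105 207.62507902]
```

View pics/w11b.png

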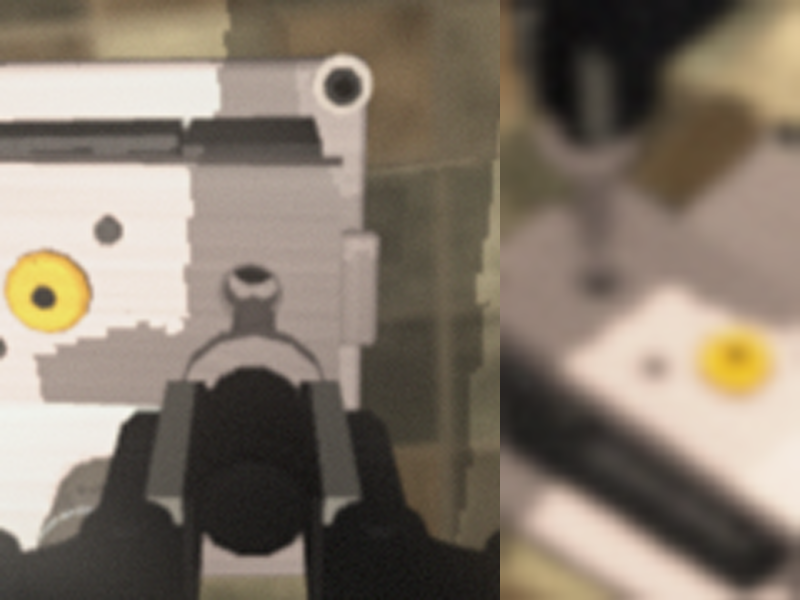

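Scaled: 0.008 m is 0.16, 0.006 m is 0.12.

```bash
echo '[{"z":0.16,"finger_gap":0},{"z":0.16,"finger_gap":0},{"z":0.12,"finger_gap":0},{"finger_gap":0}]' | python3 nudge.py 60| grep -E "t:|eef|contact|grasp"
echo '[{"z":0.1,"finger_gap":0},{"z":0.1,"finger_gap":0},{"finger_gap":0}]' | python3 nudge.py 60| grep -E "t:|eef|contact|grasp"
```

```text
t: 14.8
eef_pos: [0.5288, 0.021, 0.0869]
tool_rot: [-0.001, 0.043, 0.999, -0.0]
contact_force: [0.5, 0.1, -0.3]
grasp_force: 59.0
t: 15.1
eef_pos: [0.5289, 0.0209, 0.0772]
tool_rot: [-0.0, 0.043, 0.999, -0.0]
contact_force: [0.3, 1.1, -0.5]
grasp_force: 59.0
```

Scaled: 0.004 m is 0.08, 0.0005 m is 0.01.

```bash
echo '[{"y":0.01,"z":0.08,"finger_gap":0},{"z":0.08,"finger_gap":0},{"finger_gap":0}]' | python3 nudge.py 60| grep -E "t:|eef|contact|grasp"
echo '[{"z":0.08,"finger_gap":0},{"z":0.08,"finger_gap":0},{"finger_gap":0}]' | python3 nudge.py 60| grep -E "t:|eef|contact|grasp"
```

```text
t: 15.4
eef_pos: [0.5291, 0.0215, 0.0694]
tool_rot: [-0.0, 0.043, 0.999, -0.0]
contact_force: [1.4, -0.2, -0.7]
grasp_force: 59.0
t: 15.7
eef_pos: [0.5292, 0.0215, 0.0614]
tool_rot: [-0.0, 0.043, 0.999, -0.0]
contact_force: [0.2, 0.7, -1.8]
grasp_force: 59.0
```

In the post hole without resistance; on to the flange contact.

Scaled: 0.004 m is 0.08.

```bash
echo '[{"z":0.08,"finger_gap":0},{"finger_gap":0}]' | python3 nudge.py 60| grep -E "t:|eef|contact|grasp"
echo '[{"z":0.08,"finger_gap":0},{"finger_gap":0}]' | python3 nudge.py 60| grep -E "t:|eef|contact|grasp"
echo '[{"z":0.06,"finger_gap":0},{"finger_gap":0}]' | python3 nudge.py 60| grep -E "t:|eef|contact|grasp"
```

```text
t: 15.9
eef_pos: [0.5293, 0.0215, 0.0576]
tool_rot: [-0.0, 0.043, 0.999, -0.0]
contact_force: [1.0, 0.0, -0.9]
grasp_force: 59.1
t: 16.1
eef_pos: [0.5294, 0.0217, 0.0537]
tool_rot: [0.0, 0.043, 0.999, 0.0]
contact_force: [1.0, 0.8, 1.1]
grasp_force: 59.2
t: 16.3
eef_pos: [0.5295, 0.0219, 0.0508]
tool_rot: [0.0, 0.043, 0.999, 0.0]
contact_force: [0.2, 3.5, 2.1]
grasp_force: 59.4
```

Scaled: 0.002 m is 0.04.

```bash
echo '[{"z":0.04,"finger_gap":0},{"finger_gap":0}]' | python3 nudge.py 60| grep -E "t:|eef|contact|grasp"
echo '[{"z":0.04,"finger_gap":0},{"finger_gap":0}]' | python3 nudge.py 60| grep -E "t:|eef|contact|grasp"
```

```text
t: 16.5
eef_pos: [0.5295, 0.022, 0.0489]
tool_rot: [0.0, 0.043, 0.999, 0.0]
contact_force: [-0.8, 2.5, 3.5]
grasp_force: 59.6
t: 16.7
eef_pos: [0.5296, 0.022, 0.0479]
tool_rot: [0.0, 0.043, 0.999, 0.001]
contact_force: [-4.3, 4.0, 15.1]
grasp_force: 61.2
```

```bash
echo '[{"finger_gap":0},{"finger_gap":0},{"finger_gap":0},{"finger_gap":0},{"finger_gap":0}]' | python3 nudge.py 60| grep -E "t:|eef|contact|grasp"; python3 -c "
from station import bot, viewer, job
print(job.hand_in())"
```

```text
t: 17.2
eef_pos: [0.5296, 0.022, 0.0479]
tool_rot: [0.0, 0.043, 0.999, 0.001]
contact_force: [-2.6, 3.6, 14.6]
grasp_force: 61.2
the job is handed in; nothing more can be done
None
```

I misted the cap, shut the leaf and pushed the black-headed pin home, then handed in at 17.2 s with the arm still pressing the leaf shut at about 15 N; seating was judged from force and height, not a final picture, and I viewed 12 pictures against the limit of 10.

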